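# Seat the keyed drive shaft in its pulley against the preload spring

### The job

Pull the protective plug out of the pulley bore and leave it standing or lying inside the taped-off square. Then take the keyed shaft from its stand and lower it into the bore, turning it until its key slips into the keyway, and keep pushing until its collar sits fully home on the pulley hub. A spring in the bore pushes the shaft back out, so finish still gripping the shaft and pressing it home, ready for the retaining clip to be fitted; leave the other things on the bench where they are.

Things in the scene. Friction and masses are not known exactly. Their poses are not given: they have to be found in the camera images.
- fixture: Fixed assembly fixture: aluminium plate 140 x 140 x 12 mm; a toothed-belt pulley, 94 mm wide, lies clamped on it by two dark toe clamps (61 mm high, at the fixture's own +y and -y sides). The pulley's hub, 52 mm diameter, rises in the middle to 62 mm above the bench. The pulley cannot turn. Origin: underside of the plate, on the bench, below the bore's axis; z up.
- bore (a point): Centre of the bore's mouth, at the hub's top face, 62 mm above the bench; axes as the fixture's. Bore 24 mm diameter, 50 mm deep. Its one keyway, 10.4 mm wide, out to 17.5 mm from the axis, full depth, points within 0.4 rad either side of this +x axis; the exact angle is not reported: see it once the plug is out, or feel for it by turning the shaft with the key resting lightly on the hub face.
- spring_seat (a joint): Sprung disc in the bore that the shaft's lower end meets: 0 = up (its top 38 mm below the hub face), grows as it is pushed down; 0.008 m when the shaft is home. It pushes up with 6 N at first, 14 N with the shaft home.
- plug: Loose black plastic plug, 30 g, sitting freely in the mouth of the bore; pull straight up. Origin on its axis at the underside of its flange, which rests on the hub face; z up. Flange 34 mm diameter, 4 mm thick; stem below 21 mm diameter, 10 mm long; above, a ribbed grip of 18 mm diameter from 4 to 24 mm over the origin. Standing on the bench, its origin is 10 mm up.
- square: Square marked on the bench with four dark tape corners, 120 mm outside, 100 mm inside, flat. Origin: its centre on the bench; x and y along its sides.
- stand: Fixed grey shaft stand, base 75 x 76 mm; its forked top plate, 58 mm above the bench, carries the shaft by its collar. The fork's slot is 26 mm wide, open towards the stand's own +x. Origin: centre of the underside; z up. Lift the shaft straight up by 50 mm or more to clear it.
- shaft: Loose steel shaft, lightly oiled, 0.3 kg, upright in the stand. Origin on its axis at the collar's underside; z up along it. Collar 36 mm diameter, 6 mm thick; above it 20 mm diameter up to z = 63 mm: grip here, across y. Below: 22 mm diameter to -30 mm, a taper, a pilot of 18 mm diameter from -34 to -46 mm (lower end). Home: origin level with the hub face.
- shaft_key (a point): Middle of the lower end of the shaft's key, at (15, 0, -26) mm in the shaft's frame; axes as the shaft's. The key is on the shaft's +x side, 8 mm wide, out to 15.5 mm from the axis, from -6 to -26 mm. In line with it on the upper part, also at +x, a second key: 6 mm wide, out to 13 mm, 15 to 49 mm. The key lands on the hub face when the shaft's origin is 26 mm above it.
- objective: Bystander: loose black microscope objective, 34 mm diameter, 48 mm tall, standing. Origin: centre of its underside.
- vial: Bystander: loose glass vial with a black cap, 22 mm diameter, 48 mm tall, standing. Origin: centre of its underside.
- elbow: Bystander: loose brass elbow fitting with black caps, 18 x 33 x 32 mm. Origin: centre of its underside.
- hex_keys: Bystander: loose black hex key holder, 24 x 69 x 19 mm. Origin: centre of its underside.
Mind the look-alikes: they are no part of the job. Leave any turquoise look-alike of the plug alone.

How it is judged:
By the outcome, as a careful person would: the job done as asked, in the order asked, and still so for the second after the job is handed in, while the arm keeps its last pose, push and grip.
It also fails if it takes over 58 s, if anything falls off the work surface, if the arm or the gripper's body presses on something with over 40 N, if the wrist force passes 120 N, or if a joint passes its speed limit or range.

### The arm

A 6-joint arm with a two-finger parallel gripper is mounted at the origin on a cart in front of the work surface, level with it; the furniture and walls round the work are solid. World frame = base frame: x ahead of the robot, y to its left, z up, the work surface at z = 0. Lengths are in mm, angles in rad, forces in N, time in s.
With the tool pointing down it reaches from about 300 to 775 mm from the base axis. Payload 14.6 kg.
Tool frame: the origin (TCP) lies between the finger pads; the fingertips stand manip.tip_reach ahead of it and the grasp point (between the pads) lies 5 mm behind it (manip.tip_reach is the distance from the TCP to the fingertips, in mm); z points along the fingers, y is the line along which they close (so a half turn about z gives the same grasp; the last joint's range is limited). The gripper opens to 94 mm and grips with 3 to 60 N. Pads are 16 mm wide; open, the fingers measure 119 mm over their backs; the gripper's body (75 mm by 177 mm) begins 78 mm behind the grasp point.
Start: joints at [-1.273, 0.3, 1.521, -0, 1.321, -0.067], TCP at [196.212, -513.8, 219.446] pointing down, gripper open.
Joint ranges: [-3.03, 3.03], [-0.79, 2.21], [0.23, 2.52], [-1.04, 4.18], [0, 3.07], [-2.55, 2.55]. Speed limits (rad/s): [2.22, 2.22, 2.57, 3.14, 3.14, 3.14].

### API

Orientations are given as [roll, pitch, yaw] about the fixed x, y, z axes, in that order (R = Rz(yaw) Ry(pitch) Rx(roll)).
In Python, from cell import manip gives the robot as it stands. The module is installed in compiled form; this text tells all that it offers.
- The arm moves only by the shell command python3 -m creep 'ROWS' [FORCE]. ROWS is JSON, a list of rows, each a list of 3 entries, a list of its own where there are three numbers: the opening, from -1 (shut) to 1 (fully open), then the shift along the tool's x, y, z in cm, then the turn about the tool's z in units of 5 degrees (1.0 is 5 degrees). In form: [[grip, [tx, ty, tz], roll], ...]. A call has 1 to 12 rows; each row is the pose to reach, as a shift and turn from the pose commanded when the call began, along the tool's axes at that moment; what a row does not reach only later rows make up. A row lasts 1/10 s, in which the tool goes at most 50 mm and 8.59 degrees, less where a joint would pass 70% of its speed; a pose out of reach is approached as far as the arm can. A call with a gripper value outside its range is refused whole. The fingers move at their own pace and stop on an object; FORCE is the grip in N (left out, the last holds). Time passes only in rows, so rows that repeat a pose let the fingers close. It gives the time, the measured TCP pose, the force, the opening and the grip force at its end, in the units of the state.
- manip.read_state(): the state, without advancing time (a new reading comes with each control period).
- manip.camera(name): name is "scene" or "top" or "wrist"; returns the picture (384x512x3 uint8, red, green, blue); there is no depth.
- manip.camera_params(name): a dict with "fovy" (degrees; the focal length in pixels is half the picture's height over the tangent of half this angle, whatever the lens; pixels are square), "cx", "cy" (the principal point, pixels), "origin" and "attitude" of the camera in the world. Camera axes: x right, y down, z forward; pixel columns grow to the right and rows downward; lengths in mm; the calibration is good to about 2 mm. A picture is of the moment at which its call begins: read the wrist's pose just before it. camera_params takes no time and is no camera call; for the wrist camera it gives the pose at the moment of the call.
- manip.sign_off(): hands the job in; it is judged then, once.
The state is a dict: "clock": time; "joints": joint angles; "qd": joint speeds; "effort": joint torques, N m; "eef_pos": TCP position; "eef_rot": TCP orientation; "wrist_force": force on the tool from outside, world axes, zero at the start; "moment": the same for the moment, N m; "finger_gap": finger opening in mm; "finger_force": force on a finger pad.
Only numpy, scipy, OpenCV 4.12 (cv2) and the standard library are available. Lean on these libraries where they do the work, as an engineer would, in place of code of your own. Each camera call takes 0.05 s, during which the arm holds its last target. There are 200 camera calls.

## Working session

There is one attempt and no reset: what is moved stays moved. The work goes in short steps, Python scripts to look and compute and a shell command to move; the robot and the scene stay as the last step left them, time stands still between calls to the robot, and variables do not carry over. Pictures are saved under pics/ and viewed, at most 10 in all, crops included, and the job is handed in when it is done.

```bash
mkdir -p pics; python3 - <<'E'
from cell import manip
import cv2,numpy as np
print(manip.read_state(), manip.tip_reach)
ims=[]
for n in("scene","top","wrist"):
    p=manip.camera_params(n);print(n,p)
    im=manip.camera(n)[:,:,::-1];cv2.imwrite(f"pics/{n}0.png",im)
E
```

```text
{'clock': 0.0, 'joints': array([-1.27261218e+00,  3.00470380e-01,  1.52158471e+00,  8.64083767e-07,
        1.32073028e+00, -6.66005787e-02]), 'qd': array([ 0.0001321 , -0.00092445, -0.00012956, -0.00108193,  0.0012403 ,
        0.00153228]), 'effort': array([ 7.77313089e-04, -5.31810236e+01, -3.52733588e+01,  7.08359038e-02,
        2.43939750e-02, -1.45498775e-04]), 'eef_pos': array([ 196.13323909, -513.56597772,  218.88519337]), 'eef_rot': array([-3.14040264e+00, -8.02115368e-05,  3.64784464e-01]), 'wrist_force': array([ 0.62059014,  1.10414701, -0.4290241 ]), 'moment': array([-0.0494802 ,  0.01392488, -0.00732829]), 'finger_force': 0.0, 'finger_gap': 93.98699241997848} 14.0
scene {'fovy': 52.91650960925752, 'cx': 251.8709688198347, 'cy': 191.60443687940673, 'origin': array([ -4.22237044, 491.27821372, 446.74952096]), 'attitude': array([-2.04545973, -0.02277566, -2.30810856])}
top {'fovy': 42.189244040208074, 'cx': 257.3869477940589, 'cy': 191.8310702104124, 'origin': array([ 465.1846463 ,   -8.6444659 , 1294.38712447]), 'attitude': array([-3.08958052,  0.00487592, -1.56839243])}
wrist {'fovy': 64.79488058990682, 'cx': 258.54350954541894, 'cy': 190.69481478870844, 'origin': array([ 259.09161122, -488.68096367,  383.88423385]), 'attitude': array([ 2.90344119e+00,  1.70608778e-03, -1.20591979e+00])}
```

```bash
python3 - <<'E'
import cv2
a=cv2.imread("pics/top0.png");cv2.imwrite("pics/top0b.png",cv2.resize(a,(800,600),interpolation=cv2.INTER_CUBIC))
a=cv2.imread("pics/scene0.png");cv2.imwrite("pics/scene0b.png",cv2.resize(a,(800,600),interpolation=cv2.INTER_CUBIC))
E
```

```text
(no output)
```

View pics/top0b.png

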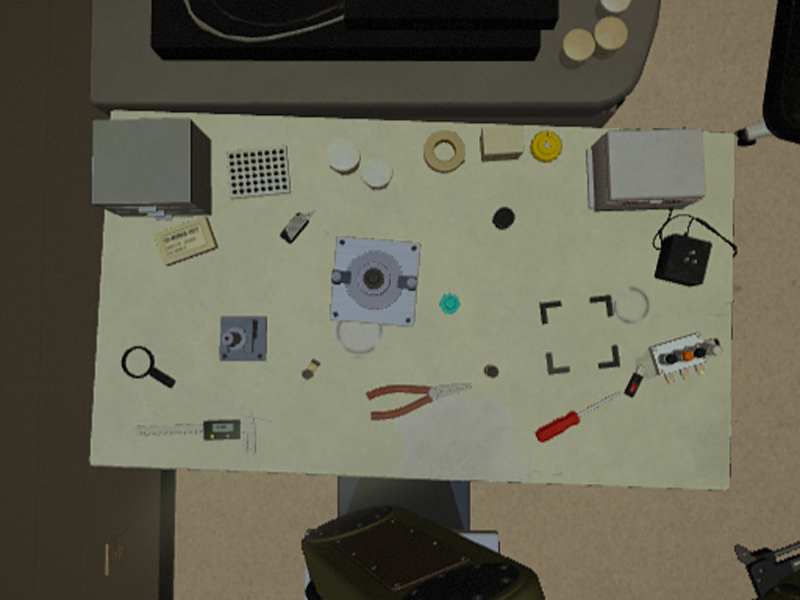

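View pics/scene0b.png

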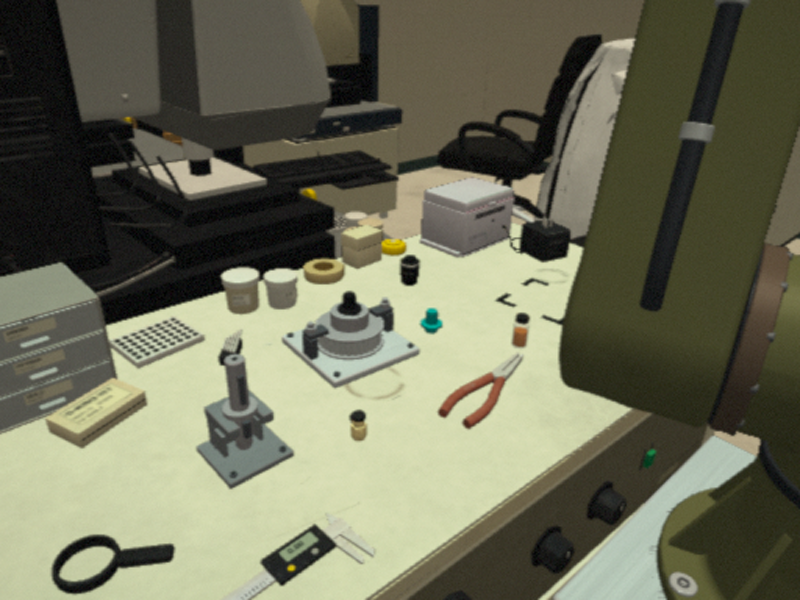

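Top picture (800x600): the plug is in the fixture bore at (373,279), and the stand is at (243,339) with the shaft top at about (233,338). The tape square's centre is at about (580,335), and the turquoise look-alike is at (449,303). The scene view agrees: black plug on the hub at (349,300), shaft at (236,370), turquoise look-alike at (431,320). The plug meant is the black one in the bore. Next I'll work out rough positions.

```bash
cat > h.py <<'E'
import numpy as np,cv2
from scipy.spatial.transform import Rotation as Ro
from cell import manip
def cam(n): 
    p=manip.camera_params(n);f=192/np.tan(np.radians(p["fovy"]/2))
    return dict(f=f,cx=p["cx"],cy=p["cy"],o=np.array(p["origin"]),R=Ro.from_euler("xyz",p["attitude"]).as_matrix())
def ray(c,uv): return c["R"]@np.array([(uv[0]-c["cx"])/c["f"],(uv[1]-c["cy"])/c["f"],1])
def onz(c,uv,z):
    d=ray(c,uv);return c["o"]+d*(z-c["o"][2])/d[2]
def proj(c,P):
    q=(np.atleast_2d(P)-c["o"])@c["R"];return np.c_[q[:,0]/q[:,2]*c["f"]+c["cx"],q[:,1]/q[:,2]*c["f"]+c["cy"]]
def tri(obs):
    A=np.zeros((3,3));b=np.zeros(3)
    for c,uv in obs:
        d=ray(c,uv);d/=np.linalg.norm(d);M=np.eye(3)-np.outer(d,d);A+=M;b+=M@c["o"]
    return np.linalg.solve(A,b)
def tool(target,yaw=None):
    "cm shift in tool axes and turn units from current measured pose"
    s=manip.read_state();R=Ro.from_euler("xyz",s["eef_rot"]).as_matrix()
    print("shift cm",np.round(R.T@(np.array(target)-s["eef_pos"])/10,2),"yaw now",np.round(np.degrees(s["eef_rot"][2]),2))
    # tool z down: positive tool turn lowers world yaw
    if yaw is not None: print("turn units",-np.round((np.degrees(yaw-s["eef_rot"][2])+90)%180-90,2)/5)
E
python3 - <<'E'
from h import *
t=cam("top");s=cam("scene");k=1/1.5625-0
P=lambda u,v:((u+.5)/1.5625-.5,(v+.5)/1.5625-.5)
for n,a,b in[("plugtop",(373,279),(349,294)),("shafttop",(229,338),(236,357)),("turq",(449,303),(432,311))]:
    print(n,tri([(t,P(*a)),(s,P(*b))]).round(0))
for n,uv in[("obj",(503,217)),("vial",(491,371))]: print(n,onz(t,P(*uv),48).round())
print("elbow",onz(t,P(312,369),32).round(),"hex",onz(t,P(296,228),19).round())
sq=[onz(t,P(*uv),0) for uv in[(540,303),(612,296),(620,365),(548,373)]];print("sq",np.round(sq),np.mean(sq,0).round())
pl=[onz(t,P(*uv),12) for uv in[(336,236),(421,241),(414,326),(330,320)]];print("plate",np.round(pl),np.mean(pl,0).round())
st=[onz(t,P(*uv),5) for uv in[(220,317),(267,316),(267,361),(220,361)]];print("stand",np.round(st),np.mean(st,0).round())
tool(tri([(t,P(373,279)),(s,P(349,294))]))
E
```

```text
plugtop [562.  45.  84.]
shafttop [469. 261. 119.]
turq [526. -78.  31.]
obj [ 664. -164.   48.]
vial [ 417. -144.   48.]
elbow [419. 144.  32.] hex [650. 174.  19.]
sq [[ 528. -231.    0.]
 [ 540. -351.    0.]
 [ 425. -363.    0.]
 [ 412. -244.    0.]] [ 476. -297.    0.]
plate [[638. 108.  12.]
 [630. -33.  12.]
 [489. -21.  12.]
 [499. 117.  12.]] [564.  43.  12.]
stand [[503. 301.   5.]
 [505. 223.   5.]
 [431. 222.   5.]
 [431. 300.   5.]] [467. 261.   5.]
shift cm [ 54.09 -39.09  13.52] yaw now 20.9
```

```bash
python3 -m creep '[[1,[54,-39,-3],0],[1,[54,-39,-3],0],[1,[54,-39,-3],0],[1,[54,-39,-3],0],[1,[54,-39,-3],0],[1,[54,-39,-3],0],[1,[54,-39,-3],0],[1,[54,-39,-3],0],[1,[54,-39,-3],0],[1,[54,-39,-3],0],[1,[54,-39,-3],0],[1,[54,-39,-3],0]]'
```

```text
clock: 1.35
eef_pos: [525.7, -10.5, 246.5]
eef_rot: [3.142, -0.0, 0.365]
wrist_force: [0.6, -1.1, -0.4]
finger_gap: 94.1
finger_force: 0.0
```

```bash
cat > snap.py <<'E'
import sys,pickle
from h import *
n=sys.argv[1]
manip.camera("wrist")
for _ in range(3):
    if np.abs(manip.read_state()["qd"]).max()<.01: break
    manip.camera("wrist")
c=cam("wrist");im=manip.camera("wrist")[:,:,::-1]
s=manip.read_state();print(s["eef_pos"].round(1),s["eef_rot"].round(4),s["clock"])
pickle.dump(c,open(f"pics/{n}.pkl","wb"));cv2.imwrite(f"pics/{n}.png",im)
cv2.imwrite(f"pics/{n}b.png",cv2.resize(im,(800,600),interpolation=cv2.INTER_CUBIC))
E
python3 snap.py A
python3 -m creep '[[1,[5.4,-3.9,0],0],[1,[5.4,-3.9,0],0],[1,[5.4,-3.9,0],0],[1,[5.4,-3.9,0],0]]'
python3 snap.py B
```

```text
[524.6 -12.9 246.1] [-3.1414e+00  9.0000e-04  3.6520e-01] 1.6
clock: 2.0
eef_pos: [561.0, 42.0, 246.3]
eef_rot: [3.142, 0.001, 0.364]
wrist_force: [-0.8, 0.2, 0.3]
finger_gap: 94.0
finger_force: 0.0
[561.   41.8 246.6] [3.1415e+00 1.0000e-04 3.6350e-01] 2.1
```

View pics/Bb.png

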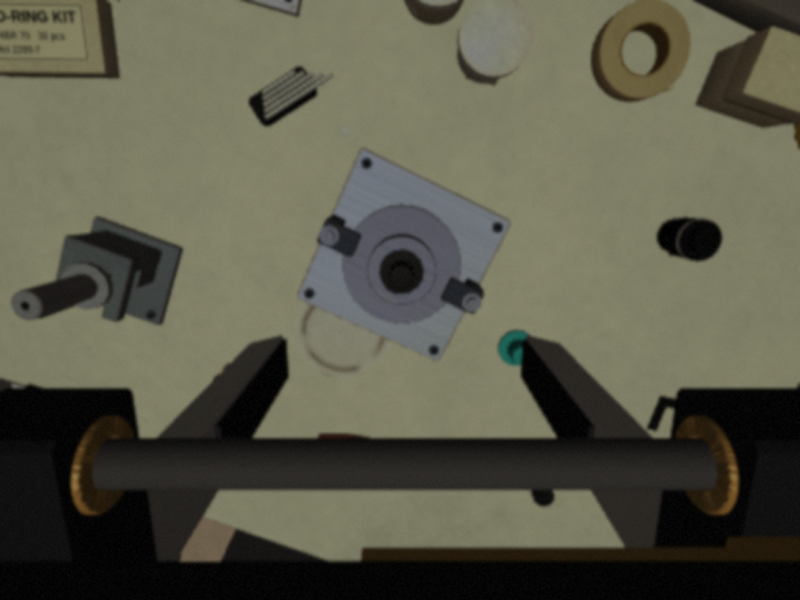

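Wrist view B: the black plug sits in the hub at (401,270), the clamps are at (339,236) and (464,294), the turquoise look-alike is at (516,347), and the shaft in its stand runs from (28,303) to (90,285). Next I'll take one enlarged crop of the plug from both views.

```bash
python3 - <<'E'
from h import *
import pickle
out=[]
for n in"AB":
    c=pickle.load(open(f"pics/{n}.pkl","rb"));im=cv2.imread(f"pics/{n}.png")
    u,v=proj(c,[562,45,80])[0].astype(int);print(n,u,v)
    cr=im[v-32:v+32,u-32:u+32];print(u-32,v-32)
    cr=np.uint8(255*(cr/255)**.45)
    out.append(cv2.resize(cr,(400,400),interpolation=cv2.INTER_CUBIC))
cv2.imwrite("pics/plugAB.png",np.hstack(out))
E
```

```text
A 222 129
190 97
B 257 177
225 145
```

View pics/plugAB.png

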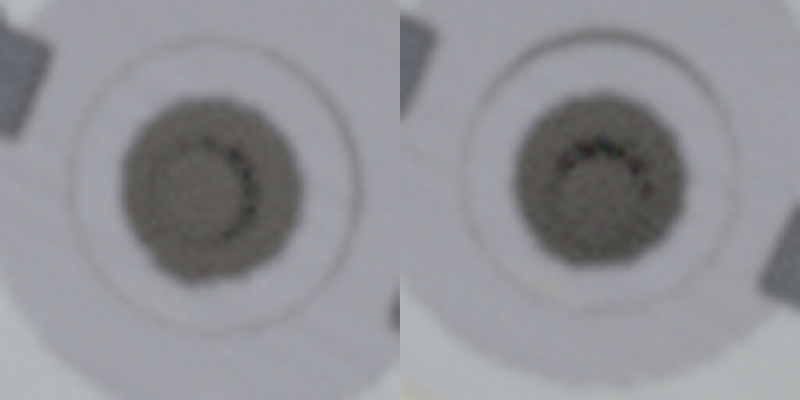

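The black plug's ribbed grip top is at crop (200,190) in A and (600,190) in B. The hub rim is centred at about (216,185) and (602,172). This is the one in the bore.

```bash
python3 - <<'E'
from h import *
import pickle
A,B=[pickle.load(open(f"pics/{n}.pkl","rb")) for n in"AB"]
f=lambda o,x,y:(o[0]+(x+.5)/6.25-.5,o[1]+(y+.5)/6.25-.5)
for n,a,b,z in[("grip",(200,190),(200,190),86),("flange",(211,190),(200.5,181),66),("hub",(216,185),(202,172),62)]:
    a=f((190,97),*a);b=f((225,145),*b)
    print(n,tri([(A,a),(B,b)]).round(1),onz(A,a,z).round(1),onz(B,b,z).round(1))
tool([563,45,82])
# shaft rough in B
k=lambda u,v:((u+.5)/1.5625-.5,(v+.5)/1.5625-.5)
print("shaft top",onz(B,k(28,304),121).round(1),"collar",onz(B,k(86,286),64).round(1))
E
```

```text
grip [563.9  46.8  77.6] [564.3  46.1  86. ] [565.7  47.2  86. ]
flange [563.5  46.4  64.8] [563.5  46.3  66. ] [563.7  46.5  66. ]
hub [564.2  46.4  59.2] [564.4  46.2  62. ] [564.7  46.6  62. ]
shift cm [ 0.3  -0.23 16.46] yaw now 20.82
shaft top [469.4 263.5 121. ] collar [468.6 263.9  64. ]
```

```bash
python3 -m creep '[[-0.1,[0.46,-0.32,4],0],[-0.1,[0.46,-0.32,8],0],[-0.1,[0.46,-0.32,12],0],[-0.1,[0.46,-0.32,14],0],[-0.1,[0.46,-0.32,15.5],0],[-0.1,[0.46,-0.32,16.4],0],[-0.1,[0.46,-0.32,16.4],0],[-1,[0.46,-0.32,16.4],0],[-1,[0.46,-0.32,16.4],0],[-1,[0.46,-0.32,16.4],0],[-1,[0.46,-0.32,16.4],0],[-1,[0.46,-0.32,16.4],0]]' 20
```

```text
clock: 3.3
eef_pos: [565.1, 47.3, 83.1]
eef_rot: [3.141, -0.001, 0.365]
wrist_force: [0.2, -4.2, 4.4]
finger_gap: 16.4
finger_force: 20.0
```

```bash
python3 -m creep '[[-1,[0,0,-1],0],[-1,[0,0,-3],0],[-1,[0,0,-7],0],[-1,[-2,3,-7],0],[-1,[-5,7,-7],0],[-1,[-8,11,-7],0],[-1,[-11,15,-7],0],[-1,[-14,19,-7],0],[-1,[-17,24,-7],0],[-1,[-19.5,27.5,-7],0],[-1,[-20.6,28.95,-7],0],[-1,[-20.6,28.95,-7],0]]'
```

```text
clock: 4.5
eef_pos: [474.6, -298.1, 152.7]
eef_rot: [-3.141, -0.0, 0.362]
wrist_force: [0.0, 0.5, -0.9]
finger_gap: 16.8
finger_force: 20.0
```

```bash
python3 -m creep '[[-1,[0,0,4],0],[-1,[0,0,8],0],[-1,[0,0,10.5],0],[-1,[0,0,11.6],0],[-1,[0,0,12.05],0],[-1,[0,0,12.05],0]]'; python3 -m creep '[[-0.2,[0,0,0],0],[-0.2,[0,0,0],0],[-0.2,[0,0,0],0],[-0.2,[0,0,-2],0],[-0.2,[0,0,-5],0],[-0.2,[0,0,-10],0],[0.5,[0,0,-15],0],[1,[0,0,-20],0]]'; python3 snap.py C
```

```text
clock: 5.1
eef_pos: [476.0, -295.9, 32.7]
eef_rot: [3.141, -0.0, 0.365]
wrist_force: [0.1, 0.6, -0.2]
finger_gap: 16.8
finger_force: 20.0
clock: 5.9
eef_pos: [475.1, -296.0, 234.5]
eef_rot: [3.141, -0.0, 0.365]
wrist_force: [0.1, -0.4, 0.2]
finger_gap: 50.2
finger_force: 0.0
[ 475.2 -296.1  231.5] [-3.1413e+00  2.0000e-04  3.6470e-01] 6.15
```

View pics/Cb.png

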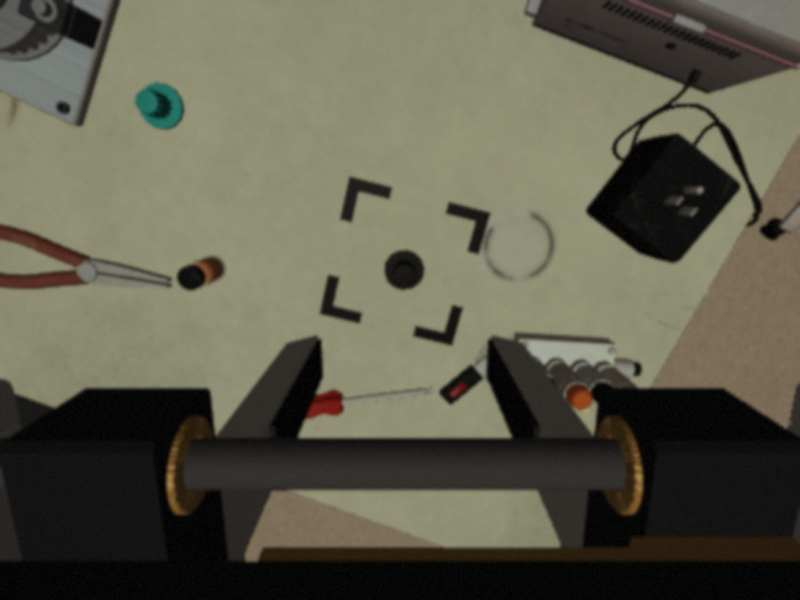

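The plug now stands in the centre of the square, at (404,270). Next I'll look into the bore.

```bash
python3 -m creep '[[1,[3,-4,0],0],[1,[6,-8,0],0],[1,[9,-12,1],0],[1,[11,-16,2],0],[1,[14,-20,3],0],[1,[17,-24,4],0],[1,[19.5,-27,6],0],[1,[20.5,-28.8,6.2],0],[1,[20.5,-28.8,6.2],0],[1,[20.5,-28.8,6.2],0]]'; python3 snap.py D; python3 - <<'E'
from h import *
import pickle
c=pickle.load(open("pics/D.pkl","rb"));im=cv2.imread("pics/D.png")
u,v=proj(c,[564.3,46.4,62])[0].astype(int);print(u-32,v-32)
cr=np.uint8(255*(im[v-32:v+32,u-32:u+32]/255)**.5)
cv2.imwrite("pics/bore.png",cv2.resize(cr,(576,576),interpolation=cv2.INTER_CUBIC))
E
```

```text
clock: 7.15
eef_pos: [563.8, 45.7, 168.9]
eef_rot: [-3.141, 0.002, 0.365]
wrist_force: [0.5, -0.7, 0.2]
finger_gap: 93.8
finger_force: 0.0
[564.1  44.8 170. ] [3.1415e+00 1.0000e-04 3.6330e-01] 7.3
226 159
```

View pics/bore.png

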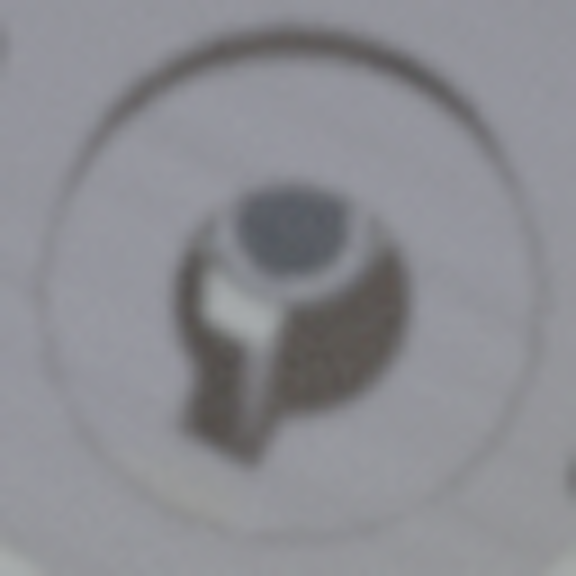

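The bore mouth is centred at crop (293,297) with a radius of about 117. The keyway points lower-left, its outer corners at (186,424) and (251,466).

```bash
python3 - <<'E'
from h import *
import pickle
c=pickle.load(open("pics/D.pkl","rb"))
f=lambda x,y:onz(c,(226+(x+.5)/9-.5,159+(y+.5)/9-.5),62)
b=f(293,297);k1=f(186,424);k2=f(251,466);m=(k1+k2)/2
print(b.round(1),np.linalg.norm(k1-k2).round(1),np.linalg.norm(m-b).round(1),"keyway angle",np.arctan2(*(m-b)[1::-1]).round(3), "perp edge", (np.arctan2(*(k2-k1)[1::-1])).round(3))
ring=[f(x,y) for x,y in[(40,285),(548,285),(290,540),(290,55)]];print(np.round(ring,1),((ring[0]+ring[1])/2).round(1),((ring[2]+ring[3])/2).round(1))
# fixture yaw
t=cam("top");P=lambda u,v:((u+.5)/1.5625-.5,(v+.5)/1.5625-.5)
tool([469,262,170])
E
```

```text
[564.1  46.5  62. ] 8.2 17.7 keyway angle 3.051 perp edge -1.802
[[556.   71.3  62. ]
 [574.6  22.4  62. ]
 [539.3  37.5  62. ]
 [587.5  55.8  62. ]] [565.3  46.9  62. ] [563.4  46.6  62. ]
shift cm [ -1.17 -23.69  -0.  ] yaw now 20.82
```

```bash
python3 -m creep '[[1,[0,-5,-5],0],[1,[0,-10,-6],0],[1,[0,-15,-6],0],[1,[0,-18,-6],0],[1,[0,-18,-6],0],[1,[0,-18,-6],0]]'; python3 snap.py E;  python3 -m creep '[[1,[-1,-5,0],0],[1,[-1.2,-6,0],0],[1,[-1.2,-6,0],0],[1,[-1.2,-6,0],0]]'; python3 snap.py F;python3 - <<'E'
from h import *
import pickle
o=[]
for n in "EF":
    c=pickle.load(open(f"pics/{n}.pkl","rb"));im=cv2.imread(f"pics/{n}.png")
    u,v=proj(c,[469,263,95])[0].astype(int);u0=max(u-50,0);v0=max(v-75,0);print(n,u0,v0)
    o.append(cv2.resize(np.uint8(255*(im[v0:v0+150,u0:u0+100]/255)**.5),(400,600),interpolation=cv2.INTER_CUBIC))
cv2.imwrite("pics/shaftEF.png",np.hstack(o))
E
```

```text
clock: 7.9
eef_pos: [500.0, 213.9, 230.2]
eef_rot: [3.141, -0.0, 0.366]
wrist_force: [0.1, -0.3, 0.1]
finger_gap: 94.3
finger_force: 0.0
[500.6 212.7 229.8] [3.1415e+00 2.0000e-04 3.6270e-01] 8.1
clock: 8.5
eef_pos: [468.0, 265.0, 229.9]
eef_rot: [3.141, -0.0, 0.364]
wrist_force: [0.1, -0.1, -0.1]
finger_gap: 94.0
finger_force: 0.0
[468.1 264.9 229.9] [ 3.1414 -0.      0.3636] 8.6
E 152 121
F 211 110
```

View pics/shaftEF.png

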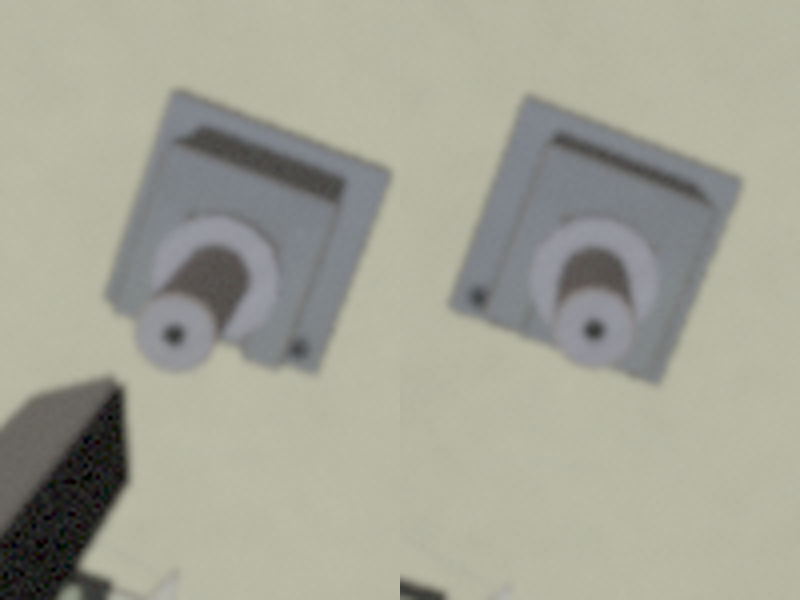

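The shaft's end is at (175,334) in E and (595,329) in F, and the fork opens towards the bottom of the picture. The key isn't visible from this side, so I'll triangulate the shaft and turn the camera round to the fork side.

```bash
python3 - <<'E'
from h import *
import pickle
E,F=[pickle.load(open(f"pics/{n}.pkl","rb")) for n in"EF"]
f=lambda o,x,y:(o[0]+(x+.5)/4-.5,o[1]+(y+.5)/4-.5)
e=f((152,121),175,334);g=f((211,110),194.5,329)
print("top",tri([(E,e),(F,g)]).round(1),onz(E,e,121).round(1),onz(F,g,121).round(1))
e=f((152,121),217,278);g=f((211,110),194,280)
print("collar",tri([(E,e),(F,g)]).round(1),onz(E,e,64).round(1),onz(F,g,64).round(1))
b=[onz(F,f((211,110),*p),6) for p in[(128,94),(342,180),(260,384),(52,306)]];print(np.round(b,1),np.mean(b,0).round(1))
E
python3 -m creep '[[1,[0,0,0],-1.7],[1,[0,0,0],-3.4],[1,[0,0,0],-5.1],[1,[0,0,0],-6.8],[1,[0,0,0],-8.5],[1,[0,0,0],-10.2],[1,[0,0,0],-11.9],[1,[0,0,0],-13.6],[1,[0,0,0],-15.3],[1,[0,0,0],-17],[1,[0,0,0],-18.7],[1,[0,0,0],-20.4]]'
python3 -m creep '[[1,[0,0,0],-1.7],[1,[0,0,0],-3.4],[1,[0,0,0],-5.1],[1,[0,0,0],-6.8],[1,[0,0,0],-8.5],[1,[0,0,0],-10.4],[1,[0,0,0],-10.4]]'
python3 snap.py G;python3 - <<'E'
from h import *
import pickle
c=pickle.load(open(f"pics/G.pkl","rb"));im=cv2.imread(f"pics/G.png")
u,v=proj(c,[469,263,95])[0].astype(int);u0=u-40;v0=v-40;print(u0,v0)
a=cv2.resize(np.uint8(255*(im[v0:v0+80,u0:u0+80]/255)**.5),(480,480),interpolation=cv2.INTER_CUBIC)
s=manip.camera("scene")[:,:,::-1];u,v=proj(cam("scene"),[469,263,95])[0].astype(int);print(u-20,v-30)
b=cv2.resize(np.uint8(255*(s[v-30:v+30,u-20:u+20]/255)**.5),(320,480),interpolation=cv2.INTER_CUBIC)
cv2.imwrite("pics/shaftG.png",np.hstack([a,b]))
E
```

```text
top [467.7 265.3 120.2] [468.  265.2 121. ] [468.  265.4 121. ]
collar [467.4 265.2  61.9] [467.9 264.9  64. ] [468.  265.4  64. ]
[[505.5 301.9   6. ]
 [504.5 228.3   6. ]
 [431.6 227.8   6. ]
 [432.1 301.7   6. ]] [468.4 264.9   6. ]
clock: 9.8
eef_pos: [468.0, 265.0, 229.9]
eef_rot: [-3.141, 0.0, 2.15]
wrist_force: [-0.1, 0.1, 0.2]
finger_gap: 93.6
finger_force: 0.0
clock: 10.5
eef_pos: [467.9, 265.1, 229.9]
eef_rot: [-3.141, 0.0, 3.054]
wrist_force: [0.3, -0.3, -0.1]
finger_gap: 94.2
finger_force: 0.0
[467.6 265.6 230. ] [-3.1416  0.      3.0487] 10.7
215 148
132 212
```

View pics/shaftG.png

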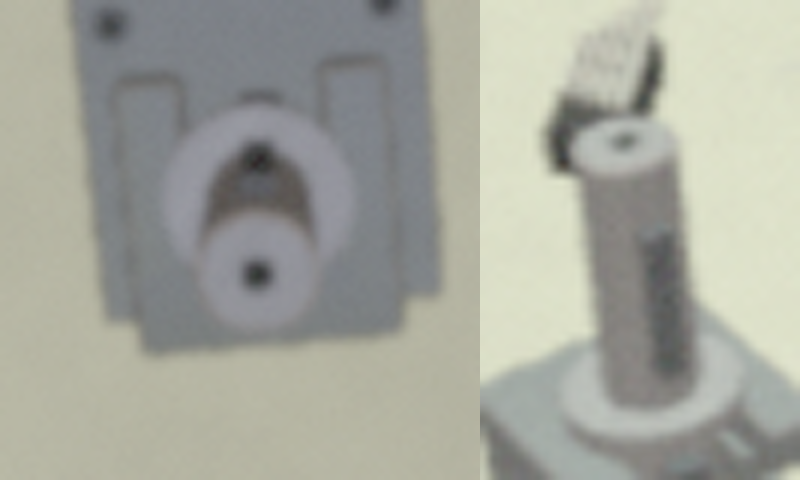

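G: the key strip faces the camera along the tool's +x, at (258,155) to (258,190), and the lower key shows at (262,97). The scene crop also shows the strip on the robot side. I'll fit the key angle by projecting the model.

```bash
python3 - <<'E'
from h import *
import pickle
c=pickle.load(open("pics/G.pkl","rb"))
cr=lambda P:((proj(c,P)-[215,148]+.5)*6-.5).round(0)
t=onz(c,(215+(258.5+.5)/6-.5,148+(271+.5)/6-.5),121);print("top axis",t.round(1))
x,y=468,265.3
print("axis top/collar",cr([[x,y,121],[x,y,64]]))
for ph in(2.9,2.97,3.04,3.11,3.18,3.25):
    d=np.array([np.cos(ph),np.sin(ph)])
    print(ph,cr([[*(np.array([x,y])+r*d),z] for r,z in[(13,107),(13,73),(15.5,52),(15.5,32)]]).tolist())
E
```

```text
top axis [467.2 265.6 121. ]
axis top/collar [[257. 276.]
 [258. 201.]]
2.9 [[269.0, 178.0], [269.0, 141.0], [270.0, 109.0], [270.0, 94.0]]
2.97 [[264.0, 177.0], [264.0, 141.0], [264.0, 109.0], [264.0, 93.0]]
3.04 [[258.0, 177.0], [258.0, 140.0], [259.0, 108.0], [259.0, 93.0]]
3.11 [[252.0, 177.0], [253.0, 141.0], [253.0, 109.0], [254.0, 93.0]]
3.18 [[247.0, 178.0], [248.0, 141.0], [247.0, 109.0], [248.0, 94.0]]
3.25 [[241.0, 178.0], [243.0, 142.0], [242.0, 110.0], [243.0, 94.0]]
```

```bash
python3 -m creep '[[0,[-0.02,-0.03,4],0],[0,[-0.02,-0.03,8],0],[0,[-0.02,-0.03,11],0],[0,[-0.02,-0.03,13],0],[0,[-0.02,-0.03,14.2],0],[0,[-0.02,-0.03,14.2],0],[-1,[-0.02,-0.03,14.2],0],[-1,[-0.02,-0.03,14.2],0],[-1,[-0.02,-0.03,14.2],0],[-1,[-0.02,-0.03,14.2],0],[-1,[-0.02,-0.03,14.2],0],[-1,[-0.02,-0.03,14.2],0]]' 60
```

```text
clock: 11.95
eef_pos: [467.8, 265.7, 88.6]
eef_rot: [3.141, 0.001, 3.053]
wrist_force: [-0.8, -1.1, 6.1]
finger_gap: 18.8
finger_force: 60.0
```

```bash
python3 -m creep '[[-1,[0,0,-1],0],[-1,[0,0,-3],0],[-1,[0,0,-5.5],0],[-1,[0,0,-7.5],0],[-1,[0,0,-7.5],0]]'; python3 - <<'E'
from h import *
import pickle
from scipy.ndimage import map_coordinates as mc
c=pickle.load(open("pics/D.pkl","rb"));g=cv2.imread("pics/D.png").astype(float).mean(2)
def samp(x,y):
    p=proj(c,np.c_[x,y,np.full(len(x),62.)]);return mc(g,[p[:,1],p[:,0]],order=1)
# bore/hub centre from gradient: edge radius by angle away from keyway
a=np.radians(np.arange(-130,131,10));r=np.arange(8,16,.1);ctr=np.array([564.1,46.5]);pts=[]
for t in a:
    I=samp(ctr[0]+r*np.cos(t),ctr[1]+r*np.sin(t));k=np.argmax(np.gradient(cv2.GaussianBlur(I[None],(9,1),2)[0]));pts.append(ctr+r[k]*np.array([np.cos(t),np.sin(t)]))
pts=np.array(pts);A=np.c_[2*pts,np.ones(len(pts))];s=np.linalg.lstsq(A,(pts**2).sum(1),rcond=None)[0]
print("bore fit",s[:2].round(2),np.sqrt(s[2]+s[:2]@s[:2]).round(2))
for ct in (ctr,):
  for R in(13.5,14.5,15.5,16.5):
    th=np.radians(np.arange(130,226,4));print(R,samp(ct[0]+R*np.cos(th),ct[1]+R*np.sin(th)).round().astype(int))
print(np.arange(130,226,4))
E
```

```text
clock: 12.45
eef_pos: [468.4, 266.0, 165.6]
eef_rot: [3.139, 0.004, 3.053]
wrist_force: [0.3, -0.3, -3.3]
finger_gap: 18.6
finger_force: 60.0
bore fit [563.44  46.41] 12.21
13.5 [78 78 79 77 70 57 43 32 27 28 29 33 41 45 43 42 52 64 71 73 75 77 76 76]
14.5 [91 90 90 90 85 76 55 37 28 28 28 29 36 42 42 46 62 79 85 86 88 89 88 87]
15.5 [93 92 92 92 91 84 67 43 31 27 26 28 34 38 40 50 71 86 90 90 92 92 93 92]
16.5 [93 92 93 93 93 89 76 54 37 28 27 29 33 35 39 55 79 90 92 91 93 95 93 92]
[130 134 138 142 146 150 154 158 162 166 170 174 178 182 186 190 194 198
 202 206 210 214 218 222]
```

The keyway is at 173.7° (3.03 rad) and the key at about 3.03–3.04, so no turn is needed for now. Moving over the bore.

```bash
python3 -m creep '[[-1,[-1,-2,0],0],[-1,[-3,-5,0],0],[-1,[-5,-9,0],0],[-1,[-7,-13,0],0],[-1,[-9,-16.5,0],0],[-1,[-10.5,-19,0],0],[-1,[-11.3,-20.5,0],0],[-1,[-11.58,-20.92,0],0],[-1,[-11.58,-20.92,0],0],[-1,[-11.58,-20.92,0],0]]'; python3 -m creep '[[-1,[0,0,0.1],0]]';python3 -m creep '[[-1,[0,0,0],0]]';python3 -m creep '[[-1,[0,0,0],0]]'
```

```text
clock: 13.45
eef_pos: [563.9, 48.1, 162.7]
eef_rot: [3.141, -0.0, 3.054]
wrist_force: [0.0, 0.4, -3.2]
finger_gap: 18.4
finger_force: 60.0
clock: 13.55
eef_pos: [564.1, 48.1, 162.0]
eef_rot: [3.141, 0.0, 3.054]
wrist_force: [-1.2, -0.4, -3.2]
finger_gap: 18.9
finger_force: 60.0
clock: 13.65
eef_pos: [564.0, 47.8, 161.9]
eef_rot: [3.142, -0.0, 3.054]
wrist_force: [0.4, -0.2, -3.4]
finger_gap: 18.2
finger_force: 60.0
clock: 13.75
eef_pos: [564.2, 47.4, 162.0]
eef_rot: [3.142, 0.0, 3.053]
wrist_force: [0.5, -0.2, -3.7]
finger_gap: 18.1
finger_force: 60.0
```

```bash
python3 -m creep '[[-1,[0.02,-0.12,1],0],[-1,[0.02,-0.12,2],0],[-1,[0.02,-0.12,2.6],0],[-1,[0.02,-0.12,3.2],0],[-1,[0.02,-0.12,3.6],0],[-1,[0.02,-0.12,4.0],0],[-1,[0.02,-0.12,4.0],0]]'; python3 -m creep '[[-1,[0,0,0.1],0],[-1,[0,0,0.2],0],[-1,[0,0,0.3],0]]';python3 -m creep '[[-1,[0,0,0.1],0],[-1,[0,0,0.2],0],[-1,[0,0,0.3],0]]'
```

```text
clock: 14.45
eef_pos: [563.9, 45.7, 121.5]
eef_rot: [-3.141, -0.001, 3.053]
wrist_force: [-0.2, -0.3, -3.3]
finger_gap: 18.6
finger_force: 60.0
clock: 14.75
eef_pos: [564.1, 45.7, 119.0]
eef_rot: [3.142, 0.0, 3.053]
wrist_force: [0.6, 0.3, -3.8]
finger_gap: 18.5
finger_force: 60.0
clock: 15.05
eef_pos: [564.0, 45.8, 115.9]
eef_rot: [3.142, 0.0, 3.053]
wrist_force: [0.2, 0.5, -3.4]
finger_gap: 18.4
finger_force: 60.0
```

```bash
python3 -m creep '[[-1,[0,0,0.2],0],[-1,[0,0,0.4],0],[-1,[0,0,0.6],0]]'; python3 -m creep '[[-1,[0,0,0.2],0],[-1,[0,0,0.4],0],[-1,[0,0,0.6],0]]'
```

```text
clock: 15.35
eef_pos: [564.0, 45.7, 109.7]
eef_rot: [3.142, -0.0, 3.053]
wrist_force: [-0.0, -0.3, -3.9]
finger_gap: 18.3
finger_force: 60.0
clock: 15.65
eef_pos: [564.0, 45.7, 103.7]
eef_rot: [-3.142, -0.0, 3.053]
wrist_force: [0.5, 0.2, -3.2]
finger_gap: 18.7
finger_force: 60.0
```

The key is in the keyway with no resistance. Continuing down against the spring.

```bash
python3 -m creep '[[-1,[0,0,0.2],0],[-1,[0,0,0.4],0],[-1,[0,0,0.6],0]]'; python3 -m creep '[[-1,[0,0,0.15],0],[-1,[0,0,0.3],0],[-1,[0,0,0.4],0]]';  python3 -m creep '[[-1,[0,0,0.05],0],[-1,[0,0,0.1],0],[-1,[0,0,0.1],0]]'
```

```text
clock: 15.95
eef_pos: [564.3, 45.7, 98.4]
eef_rot: [3.142, 0.001, 3.053]
wrist_force: [-1.5, -0.3, 3.9]
finger_gap: 18.6
finger_force: 60.0
clock: 16.25
eef_pos: [564.3, 45.7, 94.6]
eef_rot: [3.141, 0.001, 3.053]
wrist_force: [-3.3, -0.7, 8.0]
finger_gap: 18.8
finger_force: 60.0
clock: 16.55
eef_pos: [564.4, 45.7, 93.8]
eef_rot: [3.141, 0.001, 3.053]
wrist_force: [-2.9, -0.2, 8.5]
finger_gap: 18.9
finger_force: 60.0
```

```bash
for i in 1 2 3; do python3 -m creep '[[-1,[0,0,0.05],0],[-1,[0,0,0.1],0],[-1,[0,0,0.1],0]]' | grep -E "pos|wrist"; done
```

```text
eef_pos: [564.4, 45.7, 92.9]
wrist_force: [-3.6, -0.1, 9.8]
eef_pos: [564.5, 45.7, 92.6]
wrist_force: [-6.9, -0.2, 15.6]
eef_pos: [564.6, 45.7, 92.5]
wrist_force: [-11.4, -1.1, 26.7]
```

```bash
python3 -m creep '[[-1,[0.05,0,0.03],0],[-1,[0.05,0,0.03],0],[-1,[0.05,0,0.03],0]]'; python3 - <<'E'
from h import *
s=manip.camera("scene")[:,:,::-1];c=cam("scene");u,v=proj(c,[564,46,75])[0].astype(int)
print(proj(c,[[564,46,62],[564,46,125]]).round(),u-64,v-48, manip.read_state()["wrist_force"])
cv2.imwrite("pics/home.png",cv2.resize(np.uint8(255*(s[v-48:v+48,u-64:u+64]/255)**.6),(800,600),interpolation=cv2.INTER_CUBIC))
E
```

```text
clock: 17.75
eef_pos: [564.5, 45.8, 92.5]
eef_rot: [3.141, 0.004, 3.053]
wrist_force: [-9.5, -0.6, 27.5]
finger_gap: 18.9
finger_force: 60.0
[[223. 197.]
 [223. 170.]] 158 143 [-9.22835892 -1.26910807 26.72224733]
```

View pics/home.png

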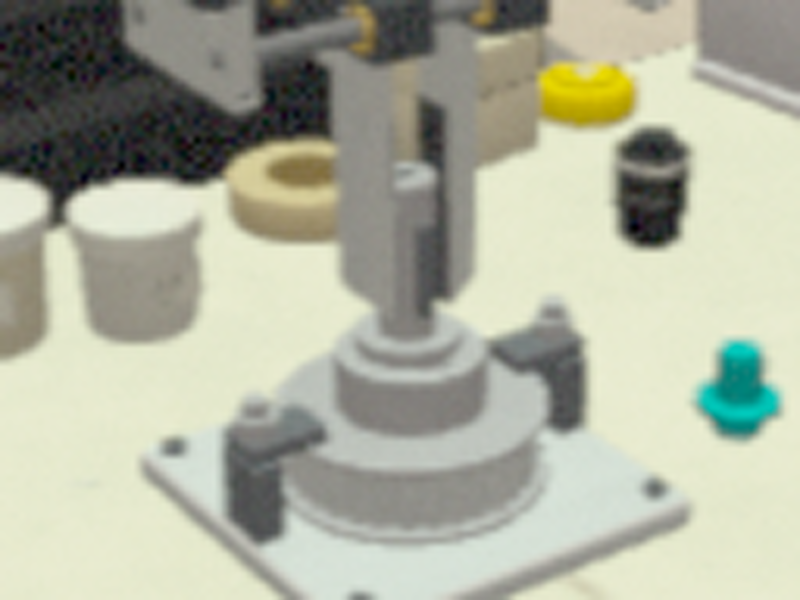

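The collar sits flush on the hub at (408,340), still gripped, with the bystanders and the turquoise look-alike untouched. The last 2 mm of commanded push moved the tool only 0.1 mm while the force rose to 27 N, so it is on a hard stop. Handing in.

```bash
python3 -m creep '[[-1,[0,0,0],0],[-1,[0,0,0],0],[-1,[0,0,0],0],[-1,[0,0,0],0],[-1,[0,0,0],0]]' && python3 -c "
from cell import manip
print(manip.sign_off())"
```

```text
clock: 18.3
eef_pos: [564.5, 45.7, 92.5]
eef_rot: [3.141, 0.003, 3.053]
wrist_force: [-9.3, -0.5, 27.1]
finger_gap: 18.9
finger_force: 60.0
the job is handed in; nothing more can be done
None
```

The job is handed in at 18.3 s: the plug stands in the centre of the taped square, and the keyed shaft is in the bore with its collar on the hub, still gripped at 60 N and pressed down at about 27 N.

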